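# Scrub the cylinder, then unlatch and raise the hold-down

## Task

Scrub out the measuring cylinder on the washing stand: move its brush up and down in it twice, each stroke about 5 cm up and then right down to the bottom, never drawing the brush out, and leave the brush standing in the cylinder. Then take the black pull tab of the stand's hold-down arm, pull this spring latch sideways away from the arm to its stop, lift the arm's front end off the ball by the tab, and finish while still holding the tab, with the front end steady about 8 cm higher than it was, so that the cylinder could be taken out. Leave the cylinder standing upright in its seat and do not disturb the other things on the worktop.

Things in the scene. Friction and masses are not known exactly. Their poses are not given: they have to be found in the camera images.
- wash_stand: Fixed stand. Origin on the worktop; x lengthwise away from the robot (within 0.25 rad), y left, z up. Grey plate x -145..130, y -100..70 mm, 12 mm thick. Cylinder seat (ring 5 mm high) at x +30, y -45. Hold-down arm along y = +35: hinge bracket at x +110 (48 mm high), bar 18 mm wide, top at 44 mm; at x -110 a 29 mm steel ball with a flat shoulder, under the arm's coupler.
- hold_arm (a joint): Hinge of the hold-down arm (rad): 0 down on the ball, grows as the front end rises, stop 1.1. Axis: stand's y through point hinge_axis. No spring; falls back by its weight (about 1.5 N at the tab). With the latch shut it rises only about 0.01, as the latch's plate is under the ball's shoulder. A lug on the arm lies over the cylinder's foot.
- latch (a joint): Slide of the spring latch in the arm's coupler (m): 0 shut, grows as the tab is pulled along the stand's +y (away from arm and cylinder), stop at 0.016. Frees the ball from about 0.009; pull to 0.012 or more. Spring: about 4 N at 0, 11 N at the stop; springs back when let go.
- hinge_axis (a point): Point on the arm's hinge axis, at the arm's middle, 37 mm above the worktop (stand x +110, y +35).
- coupler (a point): Centre of the top of the coupler, a grey shell 44 x 44 x 37 mm at the arm's front end, over the ball; 63 mm above the worktop when down, 220 mm from the hinge. It is a part of the arm and turns with it.
- tab_grip (a point): Grip point on the latch's upright black pull tab: 8 mm thick (stand y), 26 wide (stand x), 68 tall. Point is mid-thickness, 18 mm below the top edge, 72 mm above the worktop when down (stand x -110, y +101), 35 mm above and 220 mm in front of the hinge axis; turns with the arm. Outside is free; inside, the coupler is 40 mm away, joined by a rod whose top is 33 mm above the worktop.
- cylinder: Loose clear measuring cylinder, 125 mm tall, 48 mm outside (51 at the lip), bore 40 mm, round foot 72 mm, 0.25 kg, open on top. Origin at the centre of the foot's underside, z up; its inner floor is 14 mm above the origin. It stands in the seat on the stand's plate, 12 mm above the worktop.
- brush: Loose bottle brush standing upright inside the cylinder, 185 mm long, 70 g. Origin at the centre of the bristle end, z along the brush towards the handle. Bristle head 33 mm across and 50 mm long, thin steel stem, wooden handle 17 mm across from 115 to 185 mm. At rest on the inner floor its origin is 14 mm above the cylinder's origin.
- brush_handle (a point): Point on the brush's axis in its handle, 160 mm above the bristle end (25 mm below the handle's top), a place to grip.
- label_block: Bystander: label holder block 34 x 40 x 66 mm with blue ends; origin under its centre. Leave it.
- specimen_cup: Bystander: white lidded specimen cup 66 x 66 x 70 mm; origin under its centre. Leave it.
- specimen_jar: Bystander: cream round lidded jar 46 x 46 x 72 mm; origin under its centre. Leave it.

How it is judged:
On the way, in this order (a step that is already met when the one before it is completed fails the run):
1. brush drawn up about 5 cm inside the cylinder (z of brush in the frame of cylinder above 0.05 m), for 0.05 s.
2. brush pushed down to the bottom (z of brush in the frame of cylinder below 0.026 m), for 0.05 s.
3. brush drawn up a second time (z of brush in the frame of cylinder above 0.05 m), for 0.05 s.
4. brush down at the bottom again and let go (z of brush in the frame of cylinder below 0.022 m and contact force between the fingers and brush below 0.1 N), for 0.1 s.
5. latch pulled sideways with the arm still down (value of joint latch above 0.01 m and value of joint hold_arm below 0.03 rad and contact force between the fingers and latch above 1 N), for 0.1 s.
6. arm lifted off the ball (value of joint hold_arm above 0.27 rad), for 0.1 s.
At the end, for the whole second after the job is handed in: Arm at 0.27 to 0.60 rad (front end about 6 to 12 cm up), still (under 0.08 rad/s), fingers holding the latch tab (over 1 N); brush let go, standing on the cylinder's bottom (within 8 mm); cylinder in its seat (origin under 20 mm) and upright (within 0.10 rad) (all of step 4 and value of joint hold_arm between 0.27 and 0.6 rad and velocity of joint hold_arm between -0.08 and 0.08 rad/s and contact force between the fingers and latch above 1 N and horizontal distance between brush and cylinder below 0.012 m and z of cylinder in the frame of wash_stand below 0.02 m and angle between cylinder's own z axis and vertical below 0.1 rad); the arm keeps its last pose, push and grip.
It fails at once if the brush is drawn out of the cylinder (z of brush in the frame of cylinder above 0.11 m).
It fails at once if the cylinder is lifted out of its seat or tipped (z of cylinder in the frame of wash_stand above 0.03 m or angle between cylinder's own z axis and vertical above 0.25 rad).
It fails at once if a bystander is disturbed (distance of any of label_block, specimen_cup, specimen_jar from where it was at the start of the episode above 0.03 m).
It also fails if it takes over 58 s, if anything falls off the work surface, if the arm or the gripper's body presses on something with over 40 N, if the wrist force passes 120 N, or if a joint passes its speed limit or range.

## Robot

A 6-joint arm with a two-finger parallel gripper is mounted at the origin on a cart in front of the work surface, level with it; the furniture and walls round the work are solid. World frame = base frame: x ahead of the robot, y to its left, z up, the work surface at z = 0. Lengths are in m, angles in rad, forces in N, time in s.
With the tool pointing down it reaches from about 0.35 to 0.8 m from the base axis. Payload 7.3 kg.
Tool frame: the origin (TCP) lies at the very end of the fingers, on their centre line; the grasp point (between the pads) lies 19 mm behind it; z points along the fingers, y is the line along which they close (so a half turn about z gives the same grasp; the last joint's range is limited). The gripper opens to 85 mm and grips with 20 to 120 N. Pads are 22 mm wide; open, the fingers measure 114 mm over their backs; the gripper's body (76 mm by 85 mm) begins 54 mm behind the grasp point. The pads swing forward as they close: fully open they stand 13 mm farther back than shut.
Start: joints at [1.032, 0.342, 1.524, -0, 1.275, -0.146], TCP at [0.201, 0.485, 0.231] pointing down, gripper open.
Joint ranges: [-2.53, 2.53], [-0.77, 2.02], [0.04, 2.7], [-1, 4.14], [0.28, 2.66], [-3.11, 3.11]. Speed limits (rad/s): [2.57, 2.57, 3.14, 3.14, 3.14, 3.14].

## Interface

Orientations are given as a unit quaternion [x, y, z, w].
In Python, from plant import arm gives the robot as it stands.
- The arm moves only by the tool jog_arm, never from a script. Its argument "moves" is text: rows parted by semicolons, each of 6 numbers parted by spaces: the shift along the tool's x, y, z in units of 60 cm (1.0 is 60 cm), then the turn, a rotation vector about the tool's x, y, z in units of 8 degrees (1.0 is 8 degrees). In form: tx ty tz ax ay az; .... A call has 1 to 20 rows; each row shifts and turns the commanded pose from where the row before left it, along the tool's axes as they then stand; what a row does not reach is not made up. A row lasts 1/10 s, in which the tool goes at most 50 mm and 8.59 degrees, less where a joint would pass 70% of its speed; a pose out of reach is approached as far as the arm can. A call with a number of a shift or a turn outside -1 to 1 is refused whole. A call with a gripper value outside its range is refused whole. "hand" is the opening, from 0 (shut) to 1 (fully open), set as the call begins (left out, the last holds). The fingers move at their own pace and stop on an object; "squeeze" is the grip in N (left out, the last holds). Time passes only in rows, so rows that do not move let the fingers close. It gives the time, the measured TCP pose, the force, the opening and the grip force at its end, in the units of the state.
- arm.get_obs(): the state, without advancing time (a new reading comes with each control period).
- arm.snapshot(name): name is "scene" or "top"; returns the picture (400x640x3 uint8, blue, green, red); there is no depth.
- arm.camera_info(name): a dict with "vfov" (degrees; the focal length in pixels is half the picture's height over the tangent of half this angle, whatever the lens; pixels are square), "cx", "cy" (the principal point, pixels), "k1" (the pictures are not rectified: a ray, as slopes to the right and down, at radius r is drawn at 1 + k1 r^2 times it, then the intrinsics apply), "extrinsics" (4x4, takes a point from camera to world coordinates). Camera axes: x right, y down, z forward; pixel columns grow to the right and rows downward; lengths in m; the calibration is good to about 2 mm. A picture is of the moment at which its call begins. camera_info takes no time and is no camera call.
- arm.job_done(): hands the job in; it is judged then, once.
The state is a dict: "t": time; "joint_pos": joint angles; "joint_vel": joint speeds; "tau": joint torques, N m; "position": TCP position; "eef_rot": TCP orientation; "force": force on the tool from outside, world axes, zero at the start; "torque": the same for the moment, N m; "grip_width": finger opening in m; "grip_force": force on a finger pad.
Only numpy, scipy, OpenCV 4.12 (cv2) and the standard library are available. Lean on these libraries where they do the work, as an engineer would, in place of code of your own. Each camera call takes 0.05 s, during which the arm holds its last target. There are 200 camera calls.

## Working session

There is one attempt and no reset: what is moved stays moved. The work goes in short steps, Python scripts to look and compute and a tool call to move; the robot and the scene stay as the last step left them, time stands still between calls to the robot, and variables do not carry over. Pictures are saved under pics/ and viewed, at most 10 in all, crops included, and the job is handed in when it is done.

Besides the shell and the picture viewer there is one more tool, called after "Request:" as name(argument=value, ...) on one line, values as JSON. jog_arm: Moves the arm, as the interface text tells. Shifts and turns lie within -1 to 1; 1 stands for 60 cm of shift or 8 degrees of turn. Its arguments: {"type":"object","properties":{"moves":{"type":"string"},"hand":{"type":"number"},"squeeze":{"type":"number"}},"required":["moves"]}

```bash
mkdir -p pics; ls; python3 - <<'E'
from plant import arm
import cv2
o=arm.get_obs(); print({k:o[k] for k in("t","position","eef_rot","grip_width","force")})
for n in("scene","top"):
    cv2.imwrite(f"pics/{n}0.png",arm.snapshot(n)); print(arm.camera_info(n))
E
```

```text
pics
{'t': 0.0, 'position': array([0.20072014, 0.48467067, 0.23061373]), 'eef_rot': array([ 1.95137092e-01,  9.80775659e-01, -7.43716895e-04, -2.63004959e-04]), 'grip_width': 0.08529802788189975, 'force': array([ 0.32939898,  0.61422242, -1.07745399])}
{'vfov': 45.55775175141596, 'cx': 312.8973865519399, 'cy': 197.1385769782631, 'k1': -0.05292863774544105, 'extrinsics': array([[ 0.67065062, -0.31523816,  0.67145562, -0.20834745],
       [-0.74143413, -0.25750803,  0.61964914, -0.51127652],
       [-0.02243184, -0.91340819, -0.40642625,  0.61650763],
       [ 0.        ,  0.        ,  0.        ,  1.        ]])}
{'vfov': 45.71653038987768, 'cx': 328.7119307755301, 'cy': 199.92542476834632, 'k1': -0.09371728352860054, 'extrinsics': array([[-0.01847271, -0.99780145,  0.06364769,  0.45716838],
       [-0.99974782,  0.01924677,  0.01157004,  0.17684647],
       [-0.01276962, -0.0634179 , -0.99790536,  1.43895775],
       [ 0.        ,  0.        ,  0.        ,  1.        ]])}
```

View pics/scene0.png

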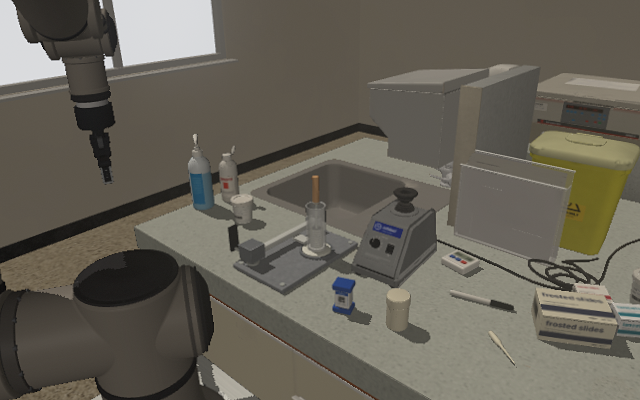

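View pics/top0.png

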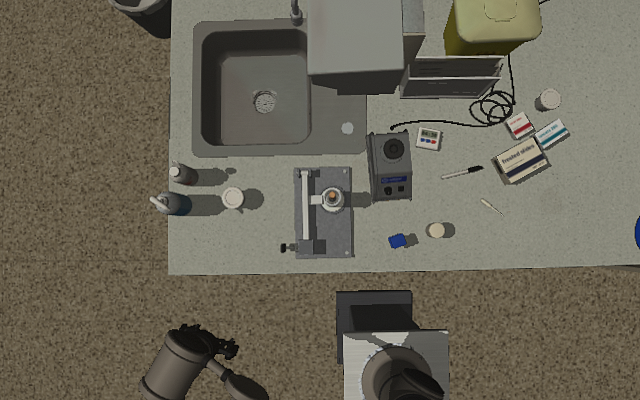

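The scene view shows the brush handle at about (315,190), the coupler at (250,250) and the tab at (233,237). The top view shows the stand with its corners at about (294,168)–(352,257), the brush at (331,197) and the tab at (284,248). I'll enlarge both.

```bash
python3 - <<'E'
import cv2
a=cv2.imread("pics/scene0.png")[165:300,215:375]; cv2.imwrite("pics/s1.png",cv2.resize(a,None,fx=5,fy=4.4,interpolation=cv2.INTER_CUBIC)[:594])
a=cv2.imread("pics/top0.png")[160:265,270:370]; cv2.imwrite("pics/t1.png",cv2.resize(a,None,fx=5.6,fy=5.6,interpolation=cv2.INTER_CUBIC))
E
```

```text
(no output)
```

View pics/s1.png

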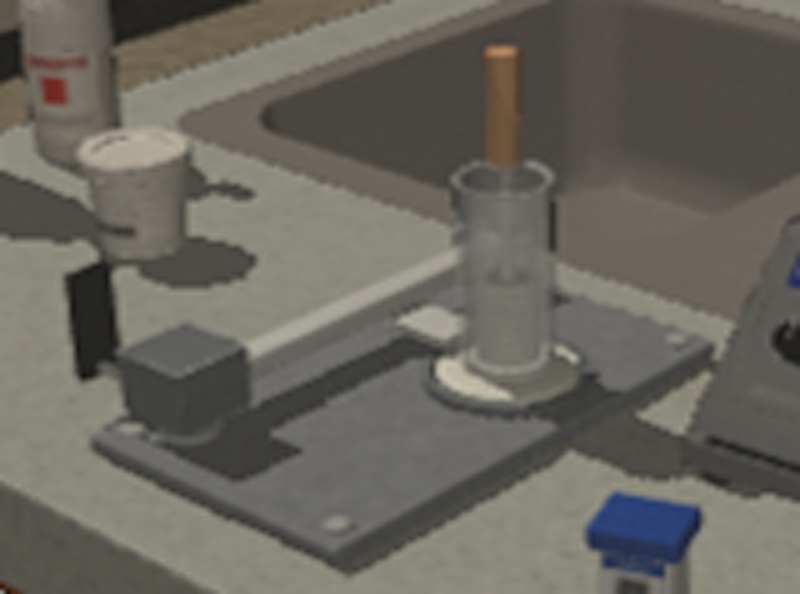

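View pics/t1.png

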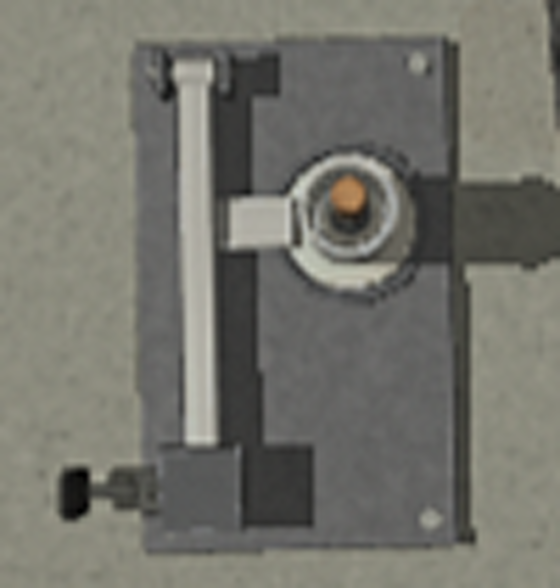

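The enlarged top crop shows these points:
- Plate corners: (137,42), (447,38), (462,545), (148,550).
- Coupler top: centre (200,487).
- Brush top: (349,193).
- Tab top: about (70,490).

The scene crop shows the brush top at (502,52), the handle's lower end at (503,163), plate corners at (345,553), (95,437) and (712,345), and the tab top at about (86,268).

```bash
cat > h.py <<'E'
import numpy as np, cv2
from scipy.optimize import least_squares
from scipy.spatial.transform import Rotation as R
from plant import arm
def proj(n,P):
    c=arm.camera_info(n); E=np.array(c["extrinsics"]); f=200/np.tan(np.radians(c["vfov"]/2))
    p=(np.atleast_2d(P)-E[:3,3])@E[:3,:3]; s=p[:,:2]/p[:,2:]
    return f*s*(1+c["k1"]*(s**2).sum(1,keepdims=True))+[c["cx"],c["cy"]]
T=lambda u,v:((u+.5)/5.6-.5+270,(v+.5)/5.6-.5+160)
S=lambda u,v:((u+.5)/5-.5+215,(v+.5)/4.4-.5+165)
def stand(q,P): P=np.array(P,float)/1e3; c,s=np.cos(q[2]),np.sin(q[2]); return np.c_[q[0]+c*P[:,0]-s*P[:,1],q[1]+s*P[:,0]+c*P[:,1],P[:,2]]
E
python3 - <<'E'
from h import *
obs=[("top",T(137,42),(130,70,12)),("top",T(447,38),(130,-100,12)),("top",T(462,545),(-145,-100,12)),("top",T(148,550),(-145,70,12)),
("top",T(200,487),(-110,35,63)),("top",T(69,490),(-110,101,90)),
("scene",S(345,553),(-145,-100,12)),("scene",S(95,437),(-145,70,12)),("scene",S(712,345),(130,-100,12)),("scene",S(86,268),(-110,101,90)),
("scene",S(184,348),(-110,35,63))]
f=lambda q:np.concatenate([proj(n,stand(q,[P]))[0]-uv for n,uv,P in obs])
r=least_squares(f,[.55,.2,0],loss="soft_l1"); q=r.x
print(q); print(f(q).reshape(-1,2).round(1).tolist())
b=[("top",T(349,193),.211),("scene",S(502,50),.211),("scene",S(503,163),.141)]
g=lambda p:np.concatenate([proj(n,[p[0],p[1],z])[0]-uv for n,uv,z in b])
r=least_squares(g,[.6,.2]); print("brush",r.x,g(r.x).round(1).tolist())
g2=lambda p:np.concatenate([proj(n,[*(p[:2]+p[2:]*(z-.141)/.07),z])[0]-uv for n,uv,z in b])
r=least_squares(g2,[.6,.2,0,0]); print("tilted at .141",r.x,g2(r.x).round(1))
for k,P in dict(seat=(30,-45,12),tab=(-110,101,72),coup=(-110,35,63),hinge=(110,35,37)).items(): print(k,stand(q,[P]).round(4))
b=[("top",(233,196),.07),("top",(397,241),.066),("top",(436,230),.072)]
for n,uv,z in b: print(least_squares(lambda p:proj(n,[*p,z])[0]-uv,[.5,.2]).x.round(3))
E
```

```text
[0.52145119 0.22726041 0.00682581]
[[-0.5, -0.3], [0.2, -1.1], [0.1, -0.4], [-0.5, 0.1], [0.5, -0.1], [0.1, 0.3], [-1.3, 0.3], [-1.4, -0.0], [1.4, -0.5], [0.5, 0.5], [-0.1, 0.7]]
brush [0.552876   0.18381882] [-0.5, -0.9, -0.3, 0.3, 0.1, 1.9]
tilted at .141 [ 0.5609155   0.1914647  -0.00941192 -0.00905595] [ 0.  -0.3 -0.2  0.6 -0.   0. ]
seat [[0.5518 0.1825 0.012 ]]
tab [[0.4108 0.3275 0.072 ]]
coup [[0.4112 0.2615 0.063 ]]
hinge [[0.6312 0.263  0.037 ]]
[0.561 0.471]
[ 0.422 -0.002]
[ 0.452 -0.115]
```

Request:
jog_arm(moves="0 0 -0.017 0 0 -0.953;0 0 -0.017 0 0 -0.953;0 0 -0.017 0 0 -0.953;-0.0418 -0.036 0 0 0 0;-0.0418 -0.036 0 0 0 0;-0.0418 -0.036 0 0 0 0;-0.0418 -0.036 0 0 0 0;-0.0418 -0.036 0 0 0 0;-0.0418 -0.036 0 0 0 0;-0.0418 -0.036 0 0 0 0;-0.0418 -0.036 0 0 0 0;-0.0418 -0.036 0 0 0 0;-0.0418 -0.036 0 0 0 0;-0.0418 -0.036 0 0 0 0;-0.0418 -0.036 0 0 0 0;-0.0418 -0.036 0 0 0 0;-0.0418 -0.036 0 0 0 0;0 0 0 0 0 0", hand=1, squeeze=40)

```text
t: 1.9
position: [0.5563, 0.182, 0.2608]
eef_rot: [-0.001, 1.0, -0.001, -0.0]
force: [-0.1, 1.4, 0.0]
grip_width: 0.0855
grip_force: 0.0
```

Request:
jog_arm(moves="0.003 0.004 0.026 0 0 0;0 0 0.026 0 0 0;0 0 0.026 0 0 0;0 0 0.026 0 0 0;0 0 0.026 0 0 0;0 0 0.026 0 0 0;0 0 0 0 0 0")

```text
t: 2.6
position: [0.5502, 0.1875, 0.166]
eef_rot: [-0.003, 1.0, -0.0, -0.003]
force: [-0.8, 0.3, 0.1]
grip_width: 0.0853
grip_force: 0.0
```

```bash
python3 - <<'E'
from plant import arm
import cv2
a=arm.snapshot("scene")[110:300,215:395];b=arm.snapshot("top")[155:268,270:370]
cv2.imwrite("pics/g1.png",cv2.hconcat([cv2.resize(a,(400,422),interpolation=3),cv2.resize(b,(373,422),interpolation=3)]))
E
```

```text
(no output)
```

View pics/g1.png

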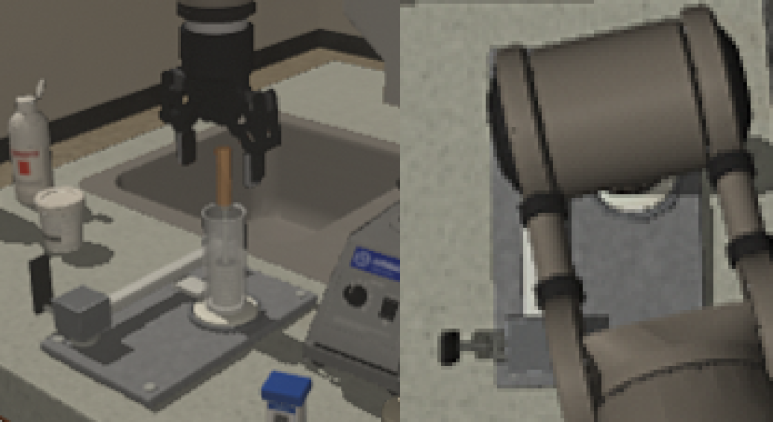

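The picture shows the handle between the two fingers, with fingertips at (187,162) and (257,183) either side of the handle at (222,170). The heights match, so I'll close the gripper.

Request:
jog_arm(moves="-0.005 -0.005 0 0 0 0;0 0 0 0 0 0;0 0 0 0 0 0;0 0 0 0 0 0;0 0 0 0 0 0;0 0 0 0 0 0;0 0 0 0 0 0;0 0 0 0 0 0", hand=0, squeeze=30)

```text
t: 3.5
position: [0.5553, 0.1843, 0.1685]
eef_rot: [-0.003, 1.0, 0.0, 0.0]
force: [-0.5, -1.0, 2.7]
grip_width: 0.0162
grip_force: 29.7
```

Request:
jog_arm(moves="0 0 -0.013 0 0 0;0 0 -0.013 0 0 0;0 0 -0.013 0 0 0;0 0 -0.013 0 0 0;0 0 -0.013 0 0 0;0 0 -0.013 0 0 0;0 0 -0.004 0 0 0;0 0 0 0 0 0;0 0 0 0 0 0;0 0 0 0 0 0")

```text
t: 4.5
position: [0.555, 0.1843, 0.2171]
eef_rot: [-0.003, 1.0, -0.0, -0.0]
force: [0.5, -0.0, -0.3]
grip_width: 0.0162
grip_force: 29.5
```

```bash
python3 - <<'E'
from plant import arm
import cv2
a=arm.snapshot("scene")[110:300,215:395]
cv2.imwrite("pics/g2.png",cv2.resize(a,(560,591),interpolation=3))
E
```

```text
(no output)
```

View pics/g2.png

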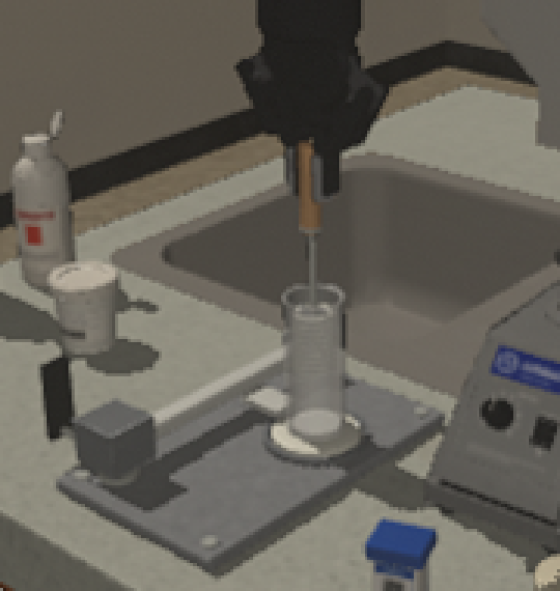

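The brush is up about 48 mm: the handle's lower end is at (310,232), the bristles are still inside the lip at (315,300), and the cylinder is seated. Next I push it down, draw it up again and push it down.

Request:
jog_arm(moves="0 0 0.0135 0 0 0;0 0 0.0135 0 0 0;0 0 0.0135 0 0 0;0 0 0.0135 0 0 0;0 0 0.0135 0 0 0;0 0 0.0125 0 0 0;0 0 0 0 0 0;0 0 0 0 0 0;0 0 0 0 0 0")

```text
t: 5.45
position: [0.5553, 0.1843, 0.1696]
eef_rot: [-0.003, 1.0, 0.0, 0.0]
force: [-0.5, 0.6, -1.0]
grip_width: 0.0161
grip_force: 29.4
```

Request:
jog_arm(moves="0 0 -0.0135 0 0 0;0 0 -0.0135 0 0 0;0 0 -0.0135 0 0 0;0 0 -0.0135 0 0 0;0 0 -0.0135 0 0 0;0 0 -0.0135 0 0 0;0 0 0 0 0 0;0 0 0 0 0 0;0 0 0 0 0 0")

```text
t: 6.35
position: [0.5549, 0.1842, 0.2176]
eef_rot: [-0.003, 1.0, -0.0, -0.0]
force: [0.4, 0.5, -0.9]
grip_width: 0.0163
grip_force: 29.4
```

Request:
jog_arm(moves="0 0 0.0135 0 0 0;0 0 0.0135 0 0 0;0 0 0.0135 0 0 0;0 0 0.0135 0 0 0;0 0 0.0135 0 0 0;0 0 0.0135 0 0 0;0 0 0 0 0 0;0 0 0 0 0 0;0 0 0 0 0 0")

```text
t: 7.25
position: [0.5553, 0.1844, 0.1698]
eef_rot: [-0.003, 1.0, 0.0, 0.0]
force: [-0.5, -0.3, -0.4]
grip_width: 0.0166
grip_force: 29.5
```

Request:
jog_arm(moves="0 0 0.002 0 0 0;0 0 0 0 0 0")

```text
t: 7.45
position: [0.5552, 0.1843, 0.1683]
eef_rot: [-0.003, 1.0, 0.0, 0.0]
force: [0.6, -1.1, -2.1]
grip_width: 0.0162
grip_force: 29.5
```

Request:
jog_arm(moves="0 0 0 0 0 0;0 0 0 0 0 0;0 0 0 0 0 0;0 0 0 0 0 0;0 0 0 0 0 0;0 0 0 0 0 0;0 0 0 0 0 0;0 0 0 0 0 0", hand=1)

```text
t: 8.25
position: [0.5552, 0.1843, 0.1683]
eef_rot: [-0.003, 1.0, 0.0, -0.0]
force: [-0.3, 0.9, -0.1]
grip_width: 0.0856
grip_force: 0.0
```

Request:
jog_arm(moves="0 0 -0.02 0 0 0;0 0 -0.03 0 0 0;0 0 -0.03 0 0 0;0 0 -0.03 0 0 0;0 0 -0.03 0 0 0;0 0 0 0 0 0")

```text
t: 8.85
position: [0.5565, 0.1846, 0.2558]
eef_rot: [-0.003, 1.0, 0.001, 0.003]
force: [0.0, 0.0, 1.0]
grip_width: 0.0854
grip_force: 0.0
```

```bash
python3 - <<'E'
from h import *
b=arm.snapshot("scene")[165:300,215:375]
cv2.imwrite("pics/g3.png",cv2.resize(b,None,fx=4.4,fy=4.4,interpolation=3))
from h import *
print(arm.get_obs()["t"],(proj("scene",[.552,.183,.211])-[215,165])*4.4)
E
```

```text
8.9 [[438.8291474   50.28571598]]
```

View pics/g3.png

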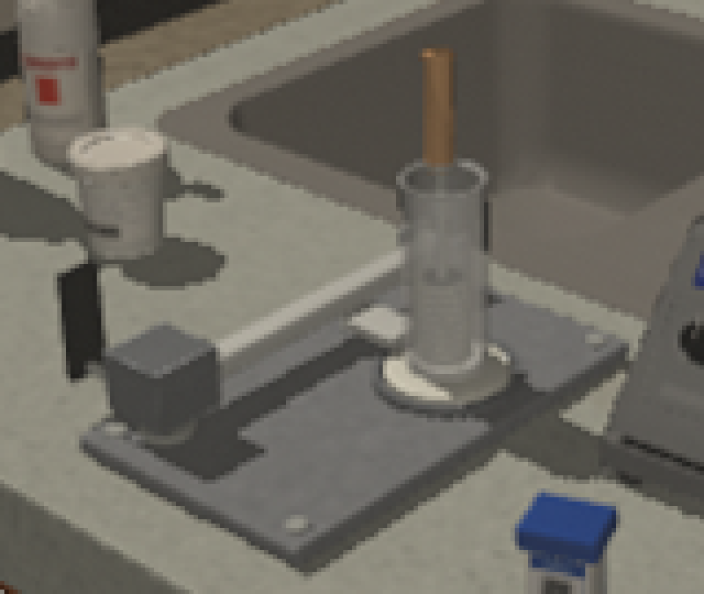

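The brush is standing on the cylinder's bottom: its top is at (437,52), against a predicted (439,50). Next is the tab, with the gripper only partly open so that it clears the coupler.

Request:
jog_arm(moves="0.0304 0.0298 0 0 0 0;0.0304 0.0298 0 0 0 0;0.0304 0.0298 0 0 0 0;0.0304 0.0298 0 0 0 0;0.0304 0.0298 0 0 0 0;0.0304 0.0298 0 0 0 0;0.0304 0.0298 0 0 0 0;0.0304 0.0298 0 0 0 0;0 0 0.05 0 0 0;0 0 0.05 0 0 0;0 0 0.05 0 0 0;0 0 0 0 0 0;0 0 0 0 0 0", hand=0.47, squeeze=40)

```text
t: 10.2
position: [0.4082, 0.3263, 0.1622]
eef_rot: [-0.003, 1.0, -0.0, -0.001]
force: [-0.5, 0.9, -1.2]
grip_width: 0.04
grip_force: 0.0
```

Request:
jog_arm(moves="-0.004 0.002 0.03 0 0 0;0 0 0.03 0 0 0;0 0 0.03 0 0 0;0 0 0.03 0 0 0;0 0 0.02 0 0 0;0 0 0.02 0 0 0;0 0 0.02 0 0 0;0 0 0 0 0 0")

```text
t: 11.0
position: [0.4102, 0.3273, 0.0532]
eef_rot: [-0.003, 1.0, -0.001, -0.001]
force: [0.0, -0.5, -0.5]
grip_width: 0.04
grip_force: 0.0
```

```bash
python3 - <<'E'
from h import *
b=arm.snapshot("scene")[140:290,190:370]
cv2.imwrite("pics/g4.png",cv2.resize(b,None,fx=4,fy=4,interpolation=3))
E
```

```text
(no output)
```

View pics/g4.png

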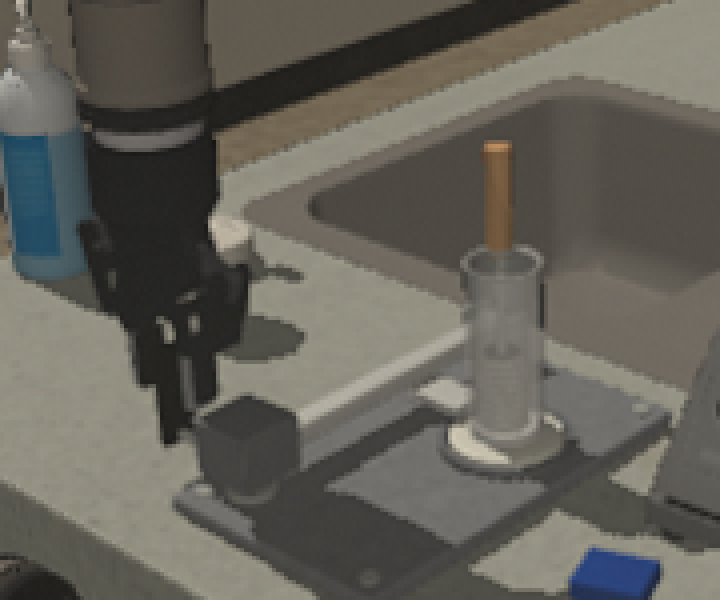

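The tab, with its lower end at (172,435), sits between the two fingers, and the inner finger is clear of the coupler. Closing now.

Request:
jog_arm(moves="0 0 0 0 0 0;0 0 0 0 0 0;0 0 0 0 0 0;0 0 0 0 0 0;0 0 0 0 0 0;0 0 0 0 0 0", hand=0, squeeze=60)

```text
t: 11.65
position: [0.4112, 0.3282, 0.0549]
eef_rot: [-0.003, 1.0, 0.001, 0.001]
force: [-0.5, 3.5, 5.6]
grip_width: 0.0073
grip_force: 59.7
```

Request:
jog_arm(moves="0 0.004 0 0 0 0;0 0.004 0 0 0 0;0 0.004 0 0 0 0;0 0.004 0 0 0 0;0 0.004 0 0 0 0;0 0.004 0 0 0 0;0 0 0 0 0 0;0 0 0 0 0 0")

```text
t: 12.45
position: [0.411, 0.34, 0.0546]
eef_rot: [-0.004, 1.0, -0.002, 0.0]
force: [2.7, -7.4, 8.1]
grip_width: 0.0072
grip_force: 60.2
```

Request:
jog_arm(moves="0 0.003 0 0 0 0;0 0.002 0 0 0 0;0 0 0 0 0 0;0 0 0 0 0 0")

```text
t: 12.85
position: [0.411, 0.3427, 0.0546]
eef_rot: [-0.003, 1.0, -0.002, -0.0]
force: [1.3, -11.1, 8.3]
grip_width: 0.0071
grip_force: 60.3
```

Request:
jog_arm(moves="0 0.002 0 0 0 0;0 0 0 0 0 0;0 0 0 0 0 0;0 0 0 0 0 0")

```text
t: 13.25
position: [0.411, 0.3438, 0.0545]
eef_rot: [-0.003, 1.0, -0.002, -0.0]
force: [1.2, -10.8, 7.8]
grip_width: 0.0076
grip_force: 60.3
```

Request:
jog_arm(moves="-0.0007 0 -0.0073 0 0.143 0;-0.0007 0 -0.0073 0 0.143 0;-0.0007 0 -0.0073 0 0.143 0;-0.0007 0 -0.0073 0 0.143 0;-0.0007 0 -0.0073 0 0.143 0;0 0 0 0 0 0")

```text
t: 13.85
position: [0.4137, 0.3433, 0.0756]
eef_rot: [-0.003, 0.999, -0.003, -0.051]
force: [1.4, -9.7, -0.7]
grip_width: 0.0074
grip_force: 59.3
```

Request:
jog_arm(moves="-0.0007 0 -0.0073 0 0.143 0;-0.0007 0 -0.0073 0 0.143 0;-0.0007 0 -0.0073 0 0.143 0;-0.0007 0 -0.0073 0 0.143 0;-0.0007 0 -0.0073 0 0.143 0;-0.0007 0 -0.0073 0 0.143 0;-0.0007 0 -0.0073 0 0.143 0;-0.0007 0 -0.0073 0 0.143 0;-0.0007 0 -0.0073 0 0.143 0;-0.0007 0 -0.0073 0 0.143 0;-0.0007 0 -0.0073 0 0.143 0;-0.0007 0 -0.0073 0 0.143 0;-0.0007 0 -0.0073 0 0.143 0;-0.0007 0 -0.0073 0 0.143 0;0 0 0 0 0 0;0 0 0 0 0 0;0 0 0 0 0 0")

```text
t: 15.55
position: [0.4327, 0.3432, 0.1336]
eef_rot: [-0.003, 0.982, -0.004, -0.19]
force: [-1.0, -11.0, 2.5]
grip_width: 0.0071
grip_force: 59.4
```

```bash
python3 - <<'E'
from h import *
b=arm.snapshot("scene")[140:290,190:370]
cv2.imwrite("pics/g5.png",cv2.resize(b,None,fx=4,fy=4,interpolation=3))
o=arm.get_obs(); print(o["torque"],o["joint_vel"],o["grip_force"])
E
```

```text
[-1.32464994 -0.33306395  0.63315208] [ 0.00088217 -0.00105208 -0.00016162 -0.00132929 -0.00196422  0.00039228] 59.35863196849823
```

View pics/g5.png

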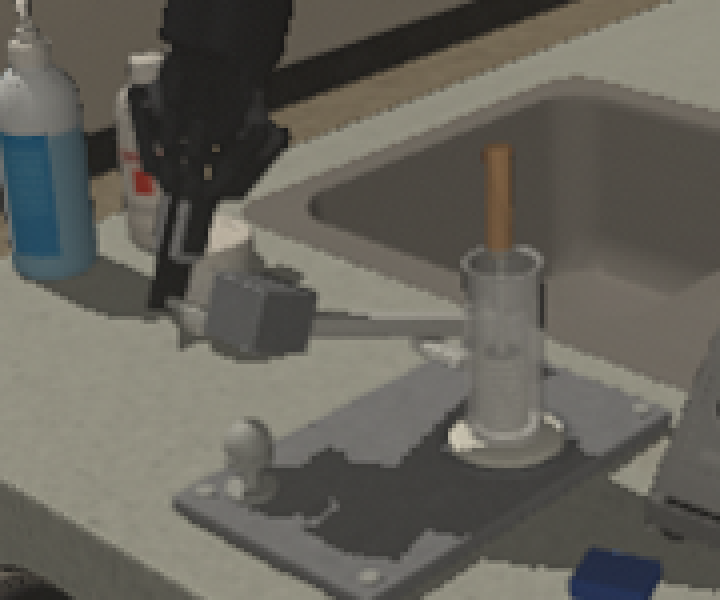

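The arm is lifted: the coupler at (260,315) is clear of the ball at (248,440), with about 0.38 rad of tilt and an 8 cm rise. The tab is held, and the cylinder and brush are upright and unmoved. Handing in.

```bash
python3 -c "
from plant import arm
print(arm.job_done())"
```

```text
the job is handed in; nothing more can be done
None
```

I handed the job in at about 15.6 s, but it returned no verdict: the brush was scrubbed up and down twice and left standing in the cylinder, and the hold-down arm is held by its pulled tab about 8 cm up (about 0.38 rad).

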